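# Snug the lid plug of the decoction pot and cap it

### The arm

A 7-joint arm with a two-finger parallel gripper is mounted at the origin on the work surface. World frame = base frame: x ahead of the robot, y to its left, z up, the work surface at z = 0. Lengths are in mm, angles in rad, forces in N, time in s.
With the tool pointing down it reaches from about 400 to 875 mm from the base axis. Payload 4.4 kg.
Tool frame: the origin (TCP) lies midway between the tips of the shut fingers; the grasp point (between the pads) lies 19 mm behind it; z points along the fingers, y is the line along which they close (so a half turn about z gives the same grasp; the last joint's range is limited). The gripper opens to 85 mm and grips with 20 to 120 N. Pads are 22 mm wide; open, the fingers measure 114 mm over their backs; the gripper's body (76 mm by 85 mm) begins 54 mm behind the grasp point. The pads swing forward as they close: fully open they stand 13 mm farther back than shut.
Start: joints at [1.211, 0.628, 0.038, 1.517, -0.027, 0.996, -0.02], TCP at [188.262, -622.154, 231.313] pointing down, gripper open.
Joint ranges: [-3.06, 3.06], [-0.37, 2.12], [-1.25, 1.32], [0.18, 2.47], [-1.1, 4.24], [0.23, 1.98], [-2.94, 2.94]. Speed limits (rad/s): [2.57, 2.57, 3.14, 3.14, 3.14, 3.14, 3.14].

### API

Orientations are given as [roll, pitch, yaw] about the fixed x, y, z axes, in that order (R = Rz(yaw) Ry(pitch) Rx(roll)).
In Python, from cell import ctrl gives the robot as it stands.
- The arm moves only by the shell command python3 -m handwheel 'ROWS'. ROWS is JSON, a list of rows, each a list of 3 entries, a list of its own where there are three numbers: the turn, a rotation vector about the tool's x, y, z in degrees, then the shift along the tool's x, y, z in m, then the closure, from 0 (fully open) to 1 (shut). A call has 1 to 5 rows; each row shifts and turns the commanded pose from where the row before left it, along the tool's axes as they then stand; what a row does not reach is not made up. A row lasts 1/12 s, in which the tool goes at most 41.7 mm and 7.16 degrees, less where a joint would pass 70% of its speed; a pose out of reach is approached as far as the arm can. A call is refused whole if a number of a shift passes 0.0417 or a number of a turn 7.16, either way. A call with a gripper value outside its range is refused whole. The fingers move at their own pace and stop on an object; the grip force is fixed at half the most. Time passes only in rows, so rows that do not move let the fingers close. It gives the time, the measured TCP pose, the force, the opening and the grip force at its end, in the units of the state.
- ctrl.read_state(): the state, without advancing time (a new reading comes with each control period).
- ctrl.get_image(name): name is "scene" or "top" or "wrist"; returns a dict with "pixels" (480x640x3 uint8, red, green, blue), "fx", "fy", "cx", "cy" (pixels), "pose" (4x4, takes a point from camera to world coordinates); the wrist camera has in their place "T_tool_cam" (4x4, takes a point from camera to tool coordinates, whose origin is the TCP and whose axes are the flange's). Camera axes: x right, y up, looking along -z (the intrinsics and any distortion apply to the point x, -y, -z); pixel columns grow to the right and rows downward; lengths in mm; the calibration is good to about 2 mm. A picture is of the moment at which its call begins: read the wrist's pose just before it. There is no depth.
- ctrl.finish_job(): hands the job in; it is judged then, once.
The state is a dict: "clock": time; "qpos": joint angles; "qd": joint speeds; "tau": joint torques, N m; "eef_pos": TCP position; "tool_rot": TCP orientation; "force": force on the tool from outside, world axes, zero at the start; "torque": the same for the moment, N m; "width": finger opening in mm; "gripper_force": force on a finger pad.
Only numpy, scipy, OpenCV 4.12 (cv2) and the standard library are available. Lean on these libraries where they do the work, as an engineer would, in place of code of your own. Each camera call takes 0.05 s, during which the arm holds its last target. There are 200 camera calls.

### The job

The brass wing plug in the lid of the steel decoction pot has only been started by hand: turn it clockwise until its taper goes snug, firmly but without over-tightening it, which would split the seat. Then put the metal cover cap over the plug so that it stands flat on the port's flange, and let go; leave the bowl, the jar and the mortar where they are.

Things in the scene. Friction and masses are not known exactly. Their poses are not given: they have to be found in the camera images.
- wing_center (a point): centre of the brass wing, the upright grip of the plug in the flanged port of the pot's lid: a plain flat bar 36 long (own x), 12 thick (own y), 34 high; z up. At the start its centre is about 23 above the flange, its foot 6, its top 40. It is captive: it only turns about its upright axis, clockwise from above tightens, and it sinks 5 mm per full turn
- plug: the tapered thread under the wing, 20 across, on the port's axis; origin at the wing's centre. Thread friction is 0.3 N m while it moves, and falls to about 0 to 0.1 held at rest after a small turn. After an unknown 0.3 to 2.5 rad the taper meets its seat: from there the torque held at rest climbs steadily, about 0.2 N m per further rad, with no stop. It stays where it is left
- seat: brass seat 24 across, hidden in the port below the plug; not handled. The plug is snug when the wing, turned on in small steps (about 0.1 rad) and held at rest, keeps a torque of 0.2 to 0.35 N m (aim for 0.27, some 280 N of wedging load on the seat). Below 0.12 it is still loose; above about 0.4 N m (500 N) the seat splits
- port (a point): centre of the flat top face of the round steel flange, 68 across and 10 high, around the plug on the pot's lid; z up. The top of the flange is 148 above the table, the lid's surface 138
- pot: squat steel decoction pot fixed on the counter, 252 across at the lid, 138 high, black grips at own +y and -y. Origin under its centre, on the counter; the port lies 45 from the centre towards own -x, a black relief knob 28 across and 30 high lies 65 towards own +x
- cap_center (a point): centre, half-way up, of the loose aluminium cover cap, a round cup standing mouth down on the counter: 52 across, 48 high, wall 3, inside 46 across and 44 deep, 110 g; the point is 24 above its rim. Grip it across its outside from above
- bowl: wooden bowl, 120 across, 50 high, origin under its centre; a bystander
- jar: amber glass jar with a wooden lid, 70 across, 100 high, origin under its centre; a bystander
- mortar: heavy brass mortar cup, 84 across, 75 high, origin under its centre; a bystander
There are look-alikes about, which are no part of the job. There is more than one size of the part that bears cap_center; the job needs the largest.

How it is judged:
By the outcome, as a careful person would: the job done as asked, in the order asked, and still so for the second after the job is handed in, with the robot touching nothing.
It also fails if it takes over 72 s, if anything falls off the work surface, if the arm or the gripper's body presses on something with over 40 N, if the wrist force passes 120 N, or if a joint passes its speed limit or range.

## Working session

There is one attempt and no reset: what is moved stays moved. The work goes in short steps, Python scripts to look and compute and a shell command to move; the robot and the scene stay as the last step left them, time stands still between calls to the robot, and variables do not carry over. Pictures are saved under pics/ and viewed, at most 10 in all, crops included, and the job is handed in when it is done.

```bash
ls; mkdir -p pics
python3 - <<'E'
from cell import ctrl
import cv2,numpy as np
s=ctrl.read_state();print({k:np.round(v,3).tolist() for k,v in s.items()})
for n in("scene","top","wrist"):
    d=ctrl.get_image(n);cv2.imwrite(f"pics/{n}0.png",d["pixels"][:,:,::-1])
    print(n,{k:np.round(v,4).tolist() for k,v in d.items() if k!="pixels"})
E
```

```text
pics
{'clock': 0.0, 'qpos': [1.211, 0.629, 0.038, 1.518, -0.027, 0.996, -0.02], 'qd': [0.001, 0.001, 0.003, -0.0, -0.0, 0.001, 0.001], 'tau': [0.0, -56.342, 1.226, -19.345, 0.011, 0.01, 0.0], 'eef_pos': [188.074, -621.536, 230.378], 'tool_rot': [-3.14, 0.0, 0.294], 'force': [-0.399, 0.502, 0.6], 'torque': [0.017, 0.024, -0.007], 'gripper_force': 0.0, 'width': 85.659}
scene {'fx': 478.9951, 'fy': 478.9951, 'cx': 314.9017, 'cy': 240.3104, 'pose': [[0.6683, -0.4431, 0.5975, 1238.1145], [0.7439, 0.3934, -0.5402, -613.5734], [0.0043, 0.8055, 0.5926, 778.122], [0.0, 0.0, 0.0, 1.0]]}
top {'fx': 483.9079, 'fy': 483.9079, 'cx': 323.1261, 'cy': 243.1649, 'pose': [[-0.0077, 0.9907, -0.1358, 376.143], [-0.9998, -0.0048, 0.0216, 12.9196], [0.0207, 0.1359, 0.9905, 1331.8238], [0.0, 0.0, 0.0, 1.0]]}
wrist {'fx': 365.9845, 'fy': 365.9845, 'cx': 322.3102, 'cy': 238.8884, 'T_tool_cam': [[-0.0002, 0.9645, 0.2642, 67.2206], [1.0, 0.0003, -0.0004, -1.1826], [-0.0005, 0.2642, -0.9645, -143.968], [0.0, 0.0, 0.0, 1.0]]}
```

View pics/top0.png

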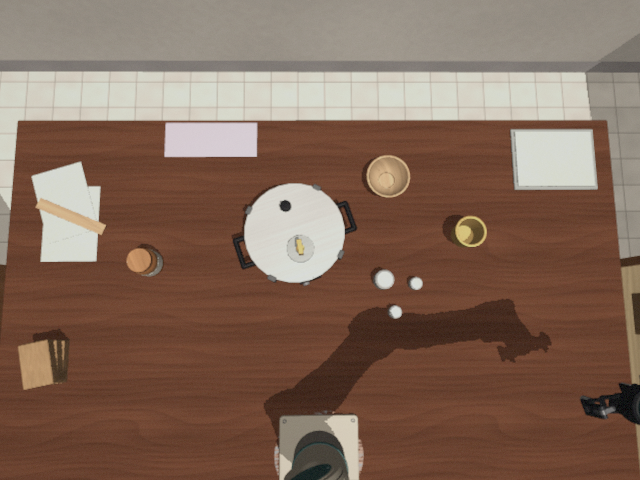

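View pics/scene0.png

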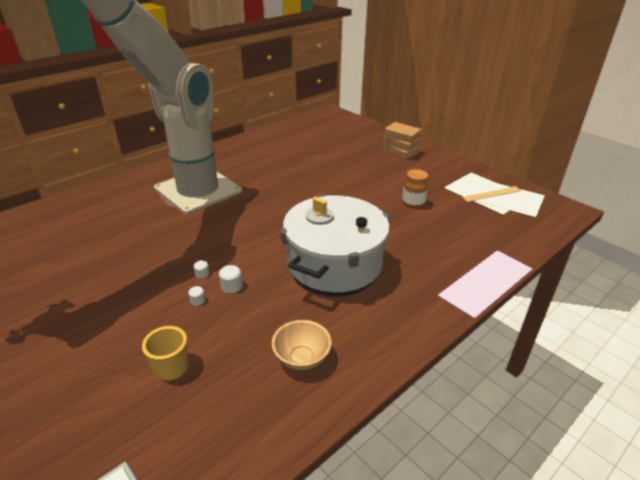

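Top view: the pot is at (295,233), the wing at (300,246) on the flange at (300,249) and the relief knob at (286,206). There are three aluminium caps, at (384,280), (416,283) and (395,312). The one at (384,280), seen at (231,279) in the scene view, is clearly the largest. I'll measure all three and confirm in an enlarged crop.

```bash
cat > h.py <<'E'
from cell import ctrl
import cv2,numpy as np
from scipy.spatial.transform import Rotation as R
def pose(d,s=None):
    if "pose" in d: return np.array(d["pose"])
    T=np.eye(4);T[:3,:3]=R.from_euler("xyz",s["tool_rot"]).as_matrix();T[:3,3]=s["eef_pos"]
    return T@np.array(d["T_tool_cam"])
def cast(d,uv,z,s=None):
    uv=np.atleast_2d(np.asarray(uv,float));P=pose(d,s)
    r=np.c_[(uv[:,0]-d["cx"])/d["fx"],-(uv[:,1]-d["cy"])/d["fy"],-np.ones(len(uv))]@P[:3,:3].T
    return P[:3,3]+r*((z-P[2,3])/r[:,2])[:,None]
def project(d,p,s=None):
    q=np.linalg.inv(pose(d,s))@np.r_[p,1];return np.array([d["cx"]-d["fx"]*q[0]/q[2],d["cy"]+d["fy"]*q[1]/q[2]])
def blobs(m,amin):
    c,_=cv2.findContours(m.astype(np.uint8),cv2.RETR_EXTERNAL,cv2.CHAIN_APPROX_NONE)
    return [k[:,0,:] for k in c if cv2.contourArea(k)>amin]
E
python3 - <<'E'
from h import *
d=ctrl.get_image("top");im=d["pixels"];hsv=cv2.cvtColor(im,cv2.COLOR_RGB2HSV)
m=(hsv[...,1]<60)&(hsv[...,2]>120); m[:, :360]=0;m[:,440:]=0;m[:260]=0;m[330:]=0
for b in blobs(m,20):
    c,r=cv2.minEnclosingCircle(b);print("cap px",np.round(c,1),round(r,1),cast(d,[c],48).round(1),"diam",r*2/d["fx"]*1280)
m=(hsv[...,1]>110)&(hsv[...,0]<40)&(hsv[...,2]>90)
k=np.zeros_like(m);k[225:270,275:325]=1
for b in blobs(m&k,10):
    w=cast(d,b,188)[:,:2].astype(np.float32);print("wing",b.mean(0),cv2.minAreaRect(w))
m=(hsv[...,2]<60);k[:]=0;k[190:220,270:300]=1
for b in blobs(m&k,10): print("knob",b.mean(0),cast(d,[b.mean(0)],160).round(1))
m=(hsv[...,1]<60)&(hsv[...,2]>120);m[:,:235]=0;m[:,355:]=0;m[:170]=0;m[300:]=0
b=max(blobs(m,500),key=len);e=cv2.fitEllipse(cv2.convexHull(b));print("lid",e,cast(d,[e[0]],138).round(1))
a=cv2.resize(im[220:330,270:430,::-1],None,fx=4,fy=4,interpolation=cv2.INTER_CUBIC)
cv2.imwrite("pics/crop1.png",a)
E
```

```text
cap px [395.4 311.5] 6.6 [[ 369.4 -204.    48. ]] diam 35.12874972453745
cap px [416. 283.] 6.4 [[ 444.  -261.2   48. ]] diam 33.87474297831027
cap px [384.3 279. ] 9.8 [[ 455.3 -177.    48. ]] diam 51.77561801742034
knob [284.96153846 205.5       ] [[631.   80.9 160. ]]
lid ((294.0243835449219, 232.4071807861328), (99.74591064453125, 101.08879852294922), 82.88943481445312) [[567.2  59.4 138. ]]
```

View pics/crop1.png

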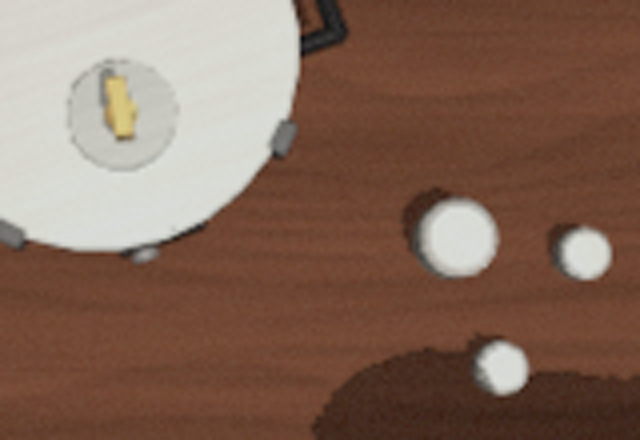

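The crop shows three caps: large at crop (458,238), which is top px (384,279), and two small at (584,253) and (502,368). Their diameters come out at about 52, 34 and 35 mm, so the cap at world (455,-177) is the one meant. The flange is at crop (123,114).

```bash
cat >> h.py <<'E'
def go(p,yaw=None):
    """remaining move to TCP target p (world mm) and yaw, in tool axes (m, deg)"""
    s=ctrl.read_state();r=R.from_euler("xyz",s["tool_rot"])
    d=r.inv().apply(np.array(p)-s["eef_pos"])/1000
    out="shift %s"%np.round(d,4)
    if yaw is not None:
        out+=" turn %s"%np.round(np.degrees((r.inv()*R.from_euler("xyz",[np.pi,0,yaw])).as_rotvec()),2)
    print(out,"clock",round(s["clock"],2),"q",np.round(s["qpos"],2),"pos",np.round(s["eef_pos"],1),"rot",np.round(s["tool_rot"],3))
E
python3 - <<'E'
from h import *
d=ctrl.get_image("top");im=d["pixels"];hsv=cv2.cvtColor(im,cv2.COLOR_RGB2HSV)
m=(hsv[...,1]>70)&(hsv[...,0]<45)
k=np.zeros_like(m);k[232:262,285:318]=1
for b in blobs(m&k,5):
    w=cast(d,b,188)[:,:2].astype(np.float32);print("wing",b.mean(0),cv2.minAreaRect(w))
print("flange",cast(d,[[300.6,248.3]],148))
go([524,45,300],0.294)
E
```

```text
wing [299.38888889 246.5       ] ((525.2161865234375, 44.36899185180664), (16.660673141479492, 36.08484649658203), 89.99723052978516)
flange [[525.90597282  42.76789061 148.        ]]
shift [ 0.5146 -0.5411 -0.0687] turn [-0.05  0.   -0.01] clock 0.25 q [ 1.21  0.63  0.04  1.52 -0.03  1.   -0.02] pos [ 188.2 -621.9  230.9] rot [-3.141  0.     0.294]
```

```bash
python3 -m handwheel '[[[0,0,0],[0.026,-0.027,-0.004],0],[[0,0,0],[0.026,-0.027,-0.004],0],[[0,0,0],[0.026,-0.027,-0.004],0],[[0,0,0],[0.026,-0.027,-0.004],0],[[0,0,0],[0.026,-0.027,-0.004],0]]'
python3 -m handwheel '[[[0,0,0],[0.026,-0.027,-0.004],0],[[0,0,0],[0.026,-0.027,-0.004],0],[[0,0,0],[0.026,-0.027,-0.004],0],[[0,0,0],[0.026,-0.027,-0.004],0],[[0,0,0],[0.026,-0.027,-0.004],0]]'
python3 -m handwheel '[[[0,0,0],[0.026,-0.027,-0.003],0],[[0,0,0],[0.026,-0.027,-0.003],0],[[0,0,0],[0.026,-0.027,-0.003],0],[[0,0,0],[0.026,-0.027,-0.003],0],[[0,0,0],[0.026,-0.027,-0.003],0]]'
python3 -c "
from h import *
go([525,44,300],0.294)"
```

```text
clock: 0.67
eef_pos: [274.1, -453.6, 251.4]
tool_rot: [-3.141, -0.0, 0.293]
force: [0.5, -0.6, 0.4]
width: 85.6
gripper_force: 0.0
clock: 1.08
eef_pos: [359.4, -286.7, 271.7]
tool_rot: [3.141, -0.0, 0.294]
force: [-0.7, -0.1, -0.3]
width: 85.2
gripper_force: 0.0
clock: 1.5
eef_pos: [444.7, -119.8, 286.7]
tool_rot: [3.141, -0.0, 0.294]
force: [1.9, -0.7, 0.2]
width: 85.5
gripper_force: 0.0
shift [ 0.1243 -0.1336 -0.0133] turn [ 0.02 -0.02 -0.02] clock 1.5 q [ 0.27  0.29 -0.08  1.95  0.03  0.91 -1.11] pos [ 444.7 -119.8  286.7] rot [ 3.141 -0.     0.294]
```

```bash
python3 -m handwheel '[[[0,0,0],[0.025,-0.027,-0.003],0],[[0,0,0],[0.025,-0.027,-0.003],0],[[0,0,0],[0.025,-0.027,-0.003],0],[[0,0,0],[0.025,-0.027,-0.003],0],[[0,0,0],[0.024,-0.026,0],0]]'
for i in 1; do python3 -m handwheel '[[[0,0,-7],[0,0,0],0],[[0,0,-7],[0,0,0],0],[[0,0,-7],[0,0,0],0],[[0,0,-7],[0,0,0],0],[[0,0,-7],[0,0,0],0]]'; done
python3 -m handwheel '[[[0,0,-7],[0,0,0],0],[[0,0,-7],[0,0,0],0],[[0,0,-7],[0,0,0],0],[[0,0,-7],[0,0,0],0],[[0,0,-7],[0,0,0],0]]'
python3 -m handwheel '[[[0,0,-7],[0,0,0],0],[[0,0,-7],[0,0,0],0],[[0,0,-7],[0,0,0],0],[[0,0,-7],[0,0,0],0],[[0,0,-7],[0,0,0],0]]'
python3 -m handwheel '[[[0,0,-7],[0,0,0],0],[[0,0,-7],[0,0,0],0],[[0,0,-7],[0,0,0],0],[[0,0,-7],[0,0,0],0],[[0,0,-7],[0,0,0],0]]'
python3 -m handwheel '[[[0,0,-7],[0,0,0],0],[[0,0,-7],[0,0,0],0],[[0,0,-7],[0,0,0],0],[[0,0,0],[0,0,0],0],[[0,0,0],[0,0,0],0]]' 
python3 -c "
from h import *
go([525,44,300],np.pi)
s=ctrl.read_state();d=ctrl.get_image('wrist');im=d['pixels'];cv2.imwrite('pics/w1.png',im[:,:,::-1])
np.save('w1.npy',s,allow_pickle=True)
hsv=cv2.cvtColor(im,cv2.COLOR_RGB2HSV);m=(hsv[...,1]>90)&(hsv[...,0]>10)&(hsv[...,0]<40)&(hsv[...,2]>80)
u=project(d,[525,44,188],s);print(u)
for b in blobs(m,150):
    w=cast(d,b,188,s)[:,:2].astype(np.float32);print('wing',b.mean(0),cv2.minAreaRect(w))
"
```

```text
clock: 1.92
eef_pos: [525.1, 44.6, 299.0]
tool_rot: [3.141, -0.002, 0.294]
force: [1.4, -0.3, 0.3]
width: 85.5
gripper_force: 0.0
clock: 2.33
eef_pos: [524.0, 42.7, 298.2]
tool_rot: [-3.141, 0.0, 0.911]
force: [-0.5, -0.1, 0.8]
width: 84.9
gripper_force: 0.0
clock: 2.75
eef_pos: [524.1, 42.4, 298.3]
tool_rot: [-3.142, 0.0, 1.521]
force: [-0.2, 0.1, 0.0]
width: 85.4
gripper_force: 0.0
clock: 3.17
eef_pos: [524.1, 42.4, 298.3]
tool_rot: [-3.141, 0.0, 2.132]
force: [-0.2, 0.1, -0.0]
width: 85.1
gripper_force: 0.0
clock: 3.58
eef_pos: [524.1, 42.4, 298.3]
tool_rot: [-3.141, 0.0, 2.743]
force: [0.3, -0.2, 0.7]
width: 85.7
gripper_force: 0.0
clock: 4.0
eef_pos: [524.1, 42.3, 298.2]
tool_rot: [3.141, -0.0, 3.1]
force: [-1.8, -0.4, -0.7]
width: 85.4
gripper_force: 0.0
shift [-0.0008  0.0017 -0.0018] turn [ 0.01 -0.02 -2.38] clock 4.0 q [ 0.43  0.48 -0.84  1.76  0.4   1.09  0.98] pos [524.1  42.3 298.2] rot [ 3.141 -0.     3.1  ]
[323.11463932 236.22160568]
wing [100.96568627 454.43627451] ((708.486328125, -157.0801239013672), (29.079566955566406, 42.630767822265625), 2.314440965652466)
wing [226.23333333 408.16      ] ((666.1674194335938, -41.81372833251953), (22.308555603027344, 20.38335609436035), 25.67398452758789)
wing [324.46153846 235.56923077] ((524.9165649414062, 44.666629791259766), (17.196823120117188, 40.91825485229492), 88.17672729492188)
wing [517.47749042 179.09913793] ((517.180419921875, 174.2478485107422), (311.61639404296875, 183.6373291015625), 10.542916297912598)
wing [121.5700545  166.30875281] ((509.78497314453125, -92.92628479003906), (180.37628173828125, 321.1573486328125), 74.4499282836914)
```

View pics/w1.png

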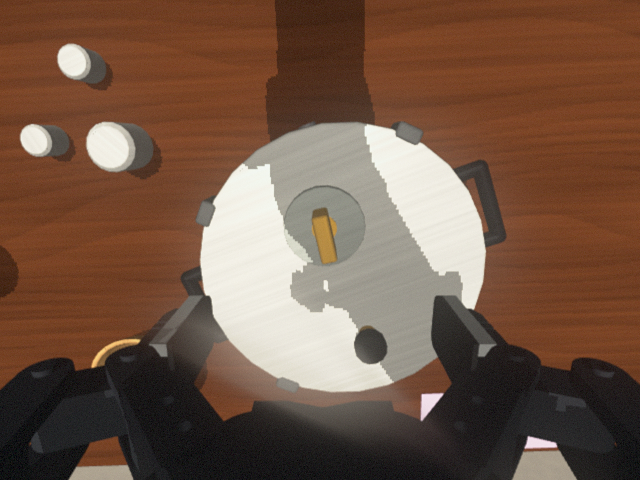

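Wrist view: the wing's top face runs from about (320,212) to (328,262) in the flange at (324,225), and the fingers are clear below. I'll refine its angle and centre.

Run:
```python
from h import *
s=np.load('w1.npy',allow_pickle=True).item();im=cv2.imread('pics/w1.png')[:,:,::-1].copy()
d=dict(fx=365.9845,fy=365.9845,cx=322.3102,cy=238.8884,T_tool_cam=[[-0.0002,0.9645,0.2642,67.2206],[1,0.0003,-0.0004,-1.1826],[-0.0005,0.2642,-0.9645,-143.968],[0,0,0,1]])
hsv=cv2.cvtColor(im,cv2.COLOR_RGB2HSV)
k=np.zeros(im.shape[:2],bool);k[195:275,300:350]=1
m=(hsv[...,1]>90)&(hsv[...,0]>8)&(hsv[...,0]<40)&k
print(np.percentile(hsv[...,2][m],[5,25,50,75,95]))
for t in(60,120,140,160):
  for b in blobs(m&(hsv[...,2]>t),60):
    w=cast(d,b,188,s)[:,:2].astype(np.float32);print(t,b.min(0),b.max(0),cv2.minAreaRect(w))
print("port",cast(d,[[324,225]],148,s))
t=cv2.resize(im[180:290,260:390,::-1],None,fx=5,fy=5,interpolation=cv2.INTER_NEAREST);cv2.imwrite('pics/c2.png',t)
```

```text
[106. 152. 179. 183. 190.]
60 [312 208] [336 263] ((524.3656005859375, 42.49612045288086), (17.1890869140625, 40.88284683227539), 88.17278289794922)
120 [312 215] [336 263] ((526.8728637695312, 42.416133880615234), (17.1890869140625, 35.86574172973633), 88.17278289794922)
140 [329 217] [336 235] ((516.9664306640625, 49.491249084472656), (13.660317420959473, 3.7867558002471924), 10.151546478271484)
140 [312 216] [336 263] ((527.283935546875, 41.65875244140625), (35.026397705078125, 12.676921844482422), 10.805885314941406)
160 [313 217] [335 262] ((527.2691650390625, 42.40521240234375), (34.02963638305664, 9.735967636108398), 10.03770637512207)
port [[525.53972205  42.62587671 148.        ]]
```

View pics/c2.png

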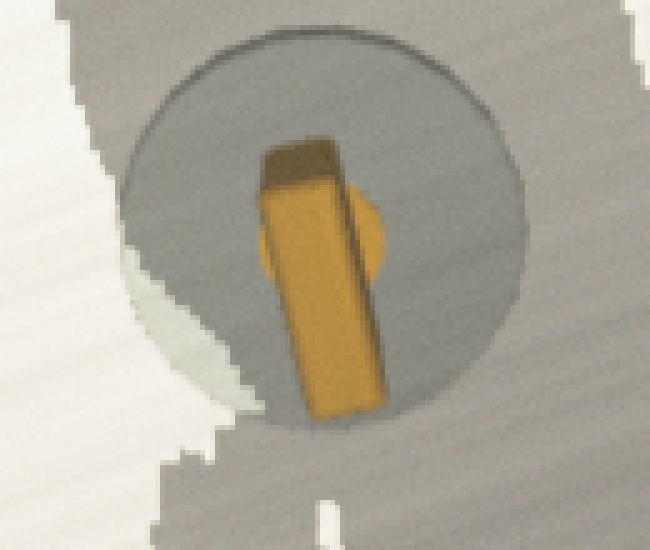

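Confirmed: the wing bar is centred in the flange, angled about 10.5° (+x towards +y), and the port is near (526,42.6). I'll align and go down.

```bash
python3 -m handwheel '[[[0,0,0],[-0.002,0,0.02],0.3],[[0,0,-6.5],[0,0,0.02],0.3],[[0,0,-6.4],[0,0,0.02],0.3],[[0,0,0],[0,0,0.02],0.3],[[0,0,0],[0,0,0.01],0.3]]'
python3 -c "
from h import *
go([526.2,42.6,158],np.pi+.183)
print(ctrl.read_state()['width'],ctrl.read_state()['torque'])"
```

```text
clock: 4.47
eef_pos: [525.0, 42.0, 206.2]
tool_rot: [-3.142, -0.003, -2.957]
force: [-0.7, -0.7, 0.9]
width: 60.0
gripper_force: 0.0
shift [-0.0015  0.0004  0.0482] turn [-0.   -0.18  0.1 ] clock 4.47 q [ 0.4   0.6  -0.83  1.87  0.55  0.92  1.07] pos [525.   42.  206.2] rot [-3.142e+00 -3.000e-03 -2.957e+00]
59.96983577867454 [-0.00164461  0.05471164 -0.00942127]
```

```bash
python3 -m handwheel '[[[0,0,0],[-0.001,0,0.015],0.3],[[0,0,0],[0,0,0.015],0.3],[[0,0,0],[0,0,0.012],0.3],[[0,0,0],[0,0,0.004],0.3],[[0,0,0],[0,0,0],0.3]]'
python3 -m handwheel '[[[0,0,0],[0,0,0],0.7],[[0,0,0],[0,0,0],1],[[0,0,0],[0,0,0],1],[[0,0,0],[0,0,0],1],[[0,0,0],[0,0,0],1]]'
python3 -m handwheel '[[[0,0,0],[0,0,0],1],[[0,0,0],[0,0,0],1],[[0,0,0],[0,0,0],1]]'
python3 -c "
from h import *
go([526.2,42.6,158],np.pi+.183)
print(ctrl.read_state()['width'],ctrl.read_state()['torque'])"
```

```text
clock: 4.88
eef_pos: [526.7, 42.6, 161.7]
tool_rot: [-3.141, -0.001, -2.955]
force: [0.4, -0.9, 0.2]
width: 59.9
gripper_force: 0.0
clock: 5.3
eef_pos: [527.5, 43.4, 163.2]
tool_rot: [3.141, 0.001, -2.955]
force: [-1.2, 1.0, 4.1]
width: 10.9
gripper_force: 58.9
clock: 5.55
eef_pos: [527.5, 43.4, 163.2]
tool_rot: [3.141, 0.001, -2.954]
force: [-1.4, 2.1, 5.0]
width: 10.8
gripper_force: 59.1
shift [ 0.0014 -0.0006  0.0052] turn [0.03 0.08 0.24] clock 5.55 q [ 0.37  0.66 -0.78  1.91  0.62  0.83  1.01] pos [527.5  43.4 163.2] rot [ 3.141e+00  1.000e-03 -2.954e+00]
10.777588294490915 [ 0.33791873  0.34416686 -0.19408567]
```

```bash
cat > t.py <<'E'
from h import *
s=ctrl.read_state();print(">>",round(s["clock"],2),"Tz %.3f"%s["torque"][2],"T",np.round(s["torque"][:2],2),"F",np.round(s["force"],1),"yaw %.3f"%s["tool_rot"][2],"q7 %.2f"%s["qpos"][6],"pos",np.round(s["eef_pos"],1),"w %.1f"%s["width"])
E
python3 -m handwheel '[[[0,0,5.7],[0,0,0.0001],1],[[0,0,0],[0,0,0],1],[[0,0,0],[0,0,0],1],[[0,0,0],[0,0,0],1]]' >/dev/null; python3 t.py
python3 -m handwheel '[[[0,0,5.7],[0,0,0.0001],1],[[0,0,0],[0,0,0],1],[[0,0,0],[0,0,0],1],[[0,0,0],[0,0,0],1]]' >/dev/null; python3 t.py
python3 -m handwheel '[[[0,0,5.7],[0,0,0.0001],1],[[0,0,0],[0,0,0],1],[[0,0,0],[0,0,0],1],[[0,0,0],[0,0,0],1]]' >/dev/null; python3 t.py
```

```text
>> 5.88 Tz -0.161 T [0.28 0.4 ] F [-3.   0.6  7. ] yaw -3.053 q7 0.93 pos [527.4  43.4 163.1] w 10.6
>> 6.22 Tz -0.186 T [0.32 0.42] F [-1.3  1.8  6.6] yaw 3.131 q7 0.85 pos [527.5  43.5 163. ] w 10.9
>> 6.55 Tz -0.243 T [0.3  0.42] F [-2.1  1.4  7.7] yaw 3.032 q7 0.77 pos [527.5  43.5 162.9] w 11.3
```

```bash
H='[[[0,0,0],[0,0,0],1]]'
python3 -m handwheel '[[[0,0,0],[0,0,0],1]]' >/dev/null; python3 t.py
python3 -m handwheel '[[[0,0,0],[0,0,0],1]]' >/dev/null; python3 t.py
python3 -m handwheel '[[[0,0,0],[0,0,0],1]]' >/dev/null; python3 t.py
python3 -m handwheel '[[[0,0,5.7],[0,0,0.0001],1]]' >/dev/null; python3 t.py
python3 -m handwheel '[[[0,0,0],[0,0,0],1]]' >/dev/null; python3 t.py
python3 -m handwheel '[[[0,0,0],[0,0,0],1]]' >/dev/null; python3 t.py
python3 -m handwheel '[[[0,0,0],[0,0,0],1]]' >/dev/null; python3 t.py
python3 -m handwheel '[[[0,0,5.7],[0,0,0.0001],1]]' >/dev/null; python3 t.py
python3 -m handwheel '[[[0,0,5.7],[0,0,0.0001],1]]' >/dev/null; python3 t.py
python3 -m handwheel '[[[0,0,0],[0,0,0],1]]' >/dev/null; python3 t.py
python3 -m handwheel '[[[0,0,0],[0,0,0],1]]' >/dev/null; python3 t.py
python3 -m handwheel '[[[0,0,0],[0,0,0],1]]' >/dev/null; python3 t.py
```

```text
>> 6.63 Tz -0.163 T [0.28 0.44] F [-2.4  1.4  7.9] yaw 3.032 q7 0.77 pos [527.5  43.5 162.9] w 11.0
>> 6.72 Tz -0.175 T [0.34 0.4 ] F [-1.7  2.4  7.7] yaw 3.032 q7 0.77 pos [527.5  43.5 163. ] w 11.1
>> 6.8 Tz -0.194 T [0.32 0.38] F [-2.   2.3  7.6] yaw 3.032 q7 0.77 pos [527.5  43.5 162.9] w 10.7
>> 6.88 Tz 0.216 T [0.24 0.36] F [-1.4  2.   6.3] yaw 2.933 q7 0.70 pos [527.5  43.5 162.9] w 11.3
>> 6.97 Tz -0.003 T [0.36 0.39] F [-2.   1.3  7.1] yaw 2.929 q7 0.69 pos [527.5  43.5 162.9] w 10.9
>> 7.05 Tz -0.122 T [0.32 0.45] F [-2.1  1.8  7.3] yaw 2.932 q7 0.69 pos [527.5  43.5 162.9] w 10.8
>> 7.13 Tz -0.177 T [0.3 0.4] F [-1.7  1.7  8.3] yaw 2.932 q7 0.70 pos [527.5  43.5 162.9] w 10.7
>> 7.22 Tz 0.203 T [0.25 0.43] F [-2.   1.6  6.8] yaw 2.834 q7 0.62 pos [527.5  43.5 162.8] w 10.9
>> 7.3 Tz 0.542 T [0.33 0.46] F [-2.5  2.1  8.8] yaw 2.730 q7 0.53 pos [527.5  43.5 162.7] w 11.1
>> 7.38 Tz -0.109 T [0.3 0.4] F [-1.7  1.7  7.3] yaw 2.730 q7 0.53 pos [527.5  43.5 162.7] w 11.2
>> 7.47 Tz -0.136 T [0.34 0.42] F [-1.5  2.2  7.1] yaw 2.733 q7 0.54 pos [527.5  43.5 162.7] w 10.6
>> 7.55 Tz -0.174 T [0.36 0.43] F [-1.5  1.6  7.9] yaw 2.733 q7 0.54 pos [527.5  43.5 162.7] w 11.3
```

```bash
python3 -m handwheel '[[[0,0,0],[0,0,0],0.5],[[0,0,0],[0,0,0],0.5],[[0,0,0],[0,0,0],0.5],[[0,0,0],[0,0,0],0.5]]' >/dev/null; python3 t.py
python3 -m handwheel '[[[0,0,0],[-0.0005,0.001,0],0.5],[[0,0,0],[0,0,0],0.5]]' >/dev/null; python3 t.py
python3 -m handwheel '[[[0,0,0],[0,0,0],1],[[0,0,0],[0,0,0],1],[[0,0,0],[0,0,0],1],[[0,0,0],[0,0,0],1]]' >/dev/null; python3 t.py
python3 -m handwheel '[[[0,0,0],[0,0,0],1],[[0,0,0],[0,0,0],1]]' >/dev/null; python3 t.py
python3 -m handwheel '[[[0,0,5.7],[0,0,0.0001],1],[[0,0,0],[0,0,0],1],[[0,0,0],[0,0,0],1],[[0,0,0],[0,0,0],1]]' >/dev/null; python3 t.py
python3 -m handwheel '[[[0,0,0],[0,0,0],1],[[0,0,0],[0,0,0],1]]' >/dev/null; python3 t.py
```

```text
>> 7.88 Tz 0.018 T [0.01 0.01] F [ 0.8 -0.9  0.3] yaw 2.732 q7 0.54 pos [527.1  42.3 161.5] w 42.6
>> 8.05 Tz 0.017 T [0.01 0.02] F [-0.5  0.9  0.7] yaw 2.732 q7 0.54 pos [528.2  43.4 161.6] w 42.7
>> 8.38 Tz -0.151 T [-0.01  0.1 ] F [-1.   0.7  1.4] yaw 2.732 q7 0.54 pos [528.   43.4 161.8] w 10.9
>> 8.55 Tz -0.169 T [-0.06  0.13] F [-1.5  1.   1.3] yaw 2.732 q7 0.54 pos [528.   43.4 161.8] w 10.9
>> 8.88 Tz -0.222 T [-0.08  0.24] F [-1.2 -0.5  2.8] yaw 2.634 q7 0.46 pos [528.   43.4 161.7] w 10.8
>> 9.05 Tz -0.153 T [-0.08  0.31] F [-1.5 -0.2  4.4] yaw 2.633 q7 0.46 pos [528.   43.3 161.7] w 10.9
```

Gripping alone puts a steady -0.17 offset on Tz, the same after a regrip, so I'll judge by the rise over that loose baseline. Next: step on and log.

```bash
cat > t.py <<'E'
from h import *
s=ctrl.read_state();print("%.2f Tz %.3f"%(s["clock"],s["torque"][2]),"yaw %.3f q7 %.2f"%(s["tool_rot"][2],s["qpos"][6]),"pos",np.round(s["eef_pos"],1),"F",np.round(s["force"],1))
open("log.txt","a").write("%f %f %f\n"%(s["clock"],s["tool_rot"][2],s["torque"][2]))
E
python3 -m handwheel '[[[0,0,5.7],[0,0,0.0001],1],[[0,0,0],[0,0,0],1],[[0,0,0],[0,0,0],1],[[0,0,0],[0,0,0],1]]' >/dev/null; python3 t.py
python3 -m handwheel '[[[0,0,0],[0,0,0],1]]' >/dev/null; python3 t.py
python3 -m handwheel '[[[0,0,5.7],[0,0,0.0001],1],[[0,0,0],[0,0,0],1],[[0,0,0],[0,0,0],1],[[0,0,0],[0,0,0],1]]' >/dev/null; python3 t.py
python3 -m handwheel '[[[0,0,0],[0,0,0],1]]' >/dev/null; python3 t.py
python3 -m handwheel '[[[0,0,5.7],[0,0,0.0001],1],[[0,0,0],[0,0,0],1],[[0,0,0],[0,0,0],1],[[0,0,0],[0,0,0],1]]' >/dev/null; python3 t.py
python3 -m handwheel '[[[0,0,0],[0,0,0],1]]' >/dev/null; python3 t.py
python3 -m handwheel '[[[0,0,5.7],[0,0,0.0001],1],[[0,0,0],[0,0,0],1],[[0,0,0],[0,0,0],1],[[0,0,0],[0,0,0],1]]' >/dev/null; python3 t.py
python3 -m handwheel '[[[0,0,0],[0,0,0],1]]' >/dev/null; python3 t.py
python3 -m handwheel '[[[0,0,5.7],[0,0,0.0001],1],[[0,0,0],[0,0,0],1],[[0,0,0],[0,0,0],1],[[0,0,0],[0,0,0],1]]' >/dev/null; python3 t.py
python3 -m handwheel '[[[0,0,0],[0,0,0],1]]' >/dev/null; python3 t.py
```

```text
9.38 Tz -0.161 yaw 2.535 q7 0.38 pos [528.   43.3 161.7] F [-2.5 -1.1  6.9]
9.47 Tz -0.157 yaw 2.535 q7 0.38 pos [527.9  43.3 161.6] F [-1.2  0.2  4.3]
9.80 Tz -0.180 yaw 2.437 q7 0.30 pos [528.   43.3 161.6] F [-1.3 -1.   6.6]
9.88 Tz -0.134 yaw 2.437 q7 0.30 pos [528.   43.3 161.6] F [-2.2 -1.1  5.1]
10.22 Tz -0.230 yaw 2.338 q7 0.23 pos [527.9  43.3 161.5] F [-1.3 -0.8  5.7]
10.30 Tz -0.167 yaw 2.338 q7 0.23 pos [527.9  43.3 161.5] F [-2.7 -1.5  6.7]
10.63 Tz -0.199 yaw 2.238 q7 0.15 pos [527.9  43.3 161.4] F [-2.3 -0.7  7.4]
10.72 Tz -0.160 yaw 2.238 q7 0.15 pos [527.9  43.3 161.4] F [-2.3 -0.9  7.2]
11.05 Tz -0.166 yaw 2.139 q7 0.07 pos [527.9  43.2 161.3] F [-1.2 -0.5  5.7]
11.13 Tz -0.179 yaw 2.139 q7 0.07 pos [527.9  43.3 161.3] F [-2.2 -1.2  6.7]
```

```bash
python3 -m handwheel '[[[0,0,5.7],[0,0,0.0001],1],[[0,0,0],[0,0,0],1],[[0,0,0],[0,0,0],1],[[0,0,0],[0,0,0],1]]' >/dev/null; python3 t.py
python3 -m handwheel '[[[0,0,0],[0,0,0],1]]' >/dev/null; python3 t.py
python3 -m handwheel '[[[0,0,5.7],[0,0,0.0001],1],[[0,0,0],[0,0,0],1],[[0,0,0],[0,0,0],1],[[0,0,0],[0,0,0],1]]' >/dev/null; python3 t.py
python3 -m handwheel '[[[0,0,0],[0,0,0],1]]' >/dev/null; python3 t.py
python3 -m handwheel '[[[0,0,5.7],[0,0,0.0001],1],[[0,0,0],[0,0,0],1],[[0,0,0],[0,0,0],1],[[0,0,0],[0,0,0],1]]' >/dev/null; python3 t.py
python3 -m handwheel '[[[0,0,0],[0,0,0],1]]' >/dev/null; python3 t.py
python3 -m handwheel '[[[0,0,5.7],[0,0,0.0001],1],[[0,0,0],[0,0,0],1],[[0,0,0],[0,0,0],1],[[0,0,0],[0,0,0],1]]' >/dev/null; python3 t.py
python3 -m handwheel '[[[0,0,0],[0,0,0],1]]' >/dev/null; python3 t.py
python3 -m handwheel '[[[0,0,5.7],[0,0,0.0001],1],[[0,0,0],[0,0,0],1],[[0,0,0],[0,0,0],1],[[0,0,0],[0,0,0],1]]' >/dev/null; python3 t.py
python3 -m handwheel '[[[0,0,0],[0,0,0],1]]' >/dev/null; python3 t.py
```

```text
11.47 Tz -0.174 yaw 2.039 q7 -0.01 pos [527.9  43.2 161.3] F [-2.5 -1.1  7.4]
11.55 Tz -0.248 yaw 2.039 q7 -0.01 pos [527.9  43.2 161.2] F [-1.6 -1.   6.8]
11.88 Tz -0.165 yaw 1.940 q7 -0.08 pos [527.8  43.2 161.2] F [-2.5 -0.9  6.3]
11.97 Tz -0.148 yaw 1.940 q7 -0.08 pos [527.8  43.2 161.2] F [-2.7 -2.   7. ]
12.30 Tz -0.160 yaw 1.841 q7 -0.16 pos [527.8  43.2 161.1] F [-2.4 -1.6  7.8]
12.38 Tz -0.193 yaw 1.841 q7 -0.16 pos [527.8  43.2 161.1] F [-2.4 -1.2  7.6]
12.72 Tz -0.195 yaw 1.741 q7 -0.24 pos [527.8  43.2 161. ] F [-2.6 -1.6  8.1]
12.80 Tz -0.195 yaw 1.741 q7 -0.24 pos [527.8  43.2 161. ] F [-2.5 -1.4  8. ]
13.13 Tz -0.215 yaw 1.642 q7 -0.31 pos [527.8  43.2 160.9] F [-2.3 -1.5  7.5]
13.22 Tz -0.171 yaw 1.642 q7 -0.31 pos [527.7  43.2 160.9] F [-2.7 -0.6  8.5]
```

```bash
python3 -m handwheel '[[[0,0,5.7],[0,0,0.0001],1]]' >/dev/null; python3 t.py
python3 -m handwheel '[[[0,0,0],[0,0,0],1],[[0,0,0],[0,0,0],1],[[0,0,0],[0,0,0],1]]' >/dev/null; python3 t.py
python3 -m handwheel '[[[0,0,0],[0,0,0],1]]' >/dev/null; python3 t.py
python3 -m handwheel '[[[0,0,5.7],[0,0,0.0001],1]]' >/dev/null; python3 t.py
python3 -m handwheel '[[[0,0,0],[0,0,0],1],[[0,0,0],[0,0,0],1],[[0,0,0],[0,0,0],1]]' >/dev/null; python3 t.py
python3 -m handwheel '[[[0,0,0],[0,0,0],1]]' >/dev/null; python3 t.py
python3 -m handwheel '[[[0,0,5.7],[0,0,0.0001],1]]' >/dev/null; python3 t.py
python3 -m handwheel '[[[0,0,0],[0,0,0],1],[[0,0,0],[0,0,0],1],[[0,0,0],[0,0,0],1]]' >/dev/null; python3 t.py
python3 -m handwheel '[[[0,0,0],[0,0,0],1]]' >/dev/null; python3 t.py
python3 -m handwheel '[[[0,0,5.7],[0,0,0.0001],1]]' >/dev/null; python3 t.py
python3 -m handwheel '[[[0,0,0],[0,0,0],1],[[0,0,0],[0,0,0],1],[[0,0,0],[0,0,0],1]]' >/dev/null; python3 t.py
python3 -m handwheel '[[[0,0,0],[0,0,0],1]]' >/dev/null; python3 t.py
```

```text
13.30 Tz 0.264 yaw 1.543 q7 -0.39 pos [527.7  43.2 160.9] F [-3.1 -1.6  7.6]
13.55 Tz -0.143 yaw 1.542 q7 -0.39 pos [527.7  43.2 160.8] F [-3.1 -0.6  8.3]
13.63 Tz -0.185 yaw 1.542 q7 -0.39 pos [527.7  43.2 160.8] F [-2.6 -0.3  7.5]
13.72 Tz 0.198 yaw 1.444 q7 -0.47 pos [527.7  43.2 160.8] F [-2.  -1.5  7.7]
13.97 Tz -0.170 yaw 1.443 q7 -0.47 pos [527.7  43.2 160.7] F [-2.1 -1.   8.6]
14.05 Tz -0.136 yaw 1.443 q7 -0.47 pos [527.7  43.2 160.7] F [-3.2 -1.   7.9]
14.13 Tz 0.224 yaw 1.345 q7 -0.54 pos [527.7  43.2 160.7] F [-2.9 -1.2  8.5]
14.38 Tz -0.161 yaw 1.343 q7 -0.54 pos [527.7  43.2 160.7] F [-3.  -0.9  8.6]
14.47 Tz -0.130 yaw 1.343 q7 -0.54 pos [527.7  43.2 160.6] F [-3.2 -1.4  9.1]
14.55 Tz 0.199 yaw 1.245 q7 -0.62 pos [527.6  43.3 160.6] F [-2.5 -0.7  8. ]
14.80 Tz -0.180 yaw 1.244 q7 -0.62 pos [527.6  43.2 160.6] F [-2.6 -1.   8.8]
14.88 Tz -0.163 yaw 1.244 q7 -0.62 pos [527.7  43.2 160.6] F [-2.6 -1.3  9.3]
```

```bash
python3 -m handwheel '[[[0,0,5.7],[0,0,0.0001],1]]' >/dev/null; python3 t.py
python3 -m handwheel '[[[0,0,0],[0,0,0],1],[[0,0,0],[0,0,0],1],[[0,0,0],[0,0,0],1]]' >/dev/null; python3 t.py
python3 -m handwheel '[[[0,0,0],[0,0,0],1]]' >/dev/null; python3 t.py
python3 -m handwheel '[[[0,0,5.7],[0,0,0.0001],1]]' >/dev/null; python3 t.py
python3 -m handwheel '[[[0,0,0],[0,0,0],1],[[0,0,0],[0,0,0],1],[[0,0,0],[0,0,0],1]]' >/dev/null; python3 t.py
python3 -m handwheel '[[[0,0,0],[0,0,0],1]]' >/dev/null; python3 t.py
python3 -m handwheel '[[[0,0,5.7],[0,0,0.0001],1]]' >/dev/null; python3 t.py
python3 -m handwheel '[[[0,0,0],[0,0,0],1],[[0,0,0],[0,0,0],1],[[0,0,0],[0,0,0],1]]' >/dev/null; python3 t.py
python3 -m handwheel '[[[0,0,0],[0,0,0],1]]' >/dev/null; python3 t.py
python3 -m handwheel '[[[0,0,5.7],[0,0,0.0001],1]]' >/dev/null; python3 t.py
python3 -m handwheel '[[[0,0,0],[0,0,0],1],[[0,0,0],[0,0,0],1],[[0,0,0],[0,0,0],1]]' >/dev/null; python3 t.py
python3 -m handwheel '[[[0,0,0],[0,0,0],1]]' >/dev/null; python3 t.py
```

```text
14.97 Tz 0.245 yaw 1.146 q7 -0.69 pos [527.6  43.2 160.5] F [-2.6 -0.7  7.9]
15.22 Tz -0.183 yaw 1.144 q7 -0.69 pos [527.6  43.2 160.5] F [-3.5 -0.7  9.6]
15.30 Tz -0.135 yaw 1.144 q7 -0.69 pos [527.6  43.2 160.5] F [-3.1 -0.7  9.4]
15.38 Tz 0.223 yaw 1.046 q7 -0.77 pos [527.6  43.2 160.4] F [-2.2 -0.3  8.9]
15.63 Tz -0.179 yaw 1.045 q7 -0.77 pos [527.6  43.2 160.4] F [-3.8 -1.   9.2]
15.72 Tz -0.202 yaw 1.045 q7 -0.77 pos [527.6  43.2 160.4] F [-3.6 -1.4  9.9]
15.80 Tz 0.224 yaw 0.947 q7 -0.84 pos [527.6  43.3 160.4] F [-2.9 -0.2  9.2]
16.05 Tz -0.167 yaw 0.945 q7 -0.85 pos [527.6  43.2 160.4] F [-3.1 -0.6  9.8]
16.13 Tz -0.047 yaw 0.946 q7 -0.85 pos [527.6  43.3 160.3] F [-3.  -0.8  9. ]
16.22 Tz 0.281 yaw 0.847 q7 -0.92 pos [527.6  43.3 160.3] F [-3.3  0.2  9.7]
16.47 Tz -0.132 yaw 0.846 q7 -0.92 pos [527.5  43.3 160.3] F [-2.7 -0.5 10.1]
16.55 Tz -0.109 yaw 0.846 q7 -0.92 pos [527.5  43.3 160.2] F [-3.6 -1.1 10.3]
```

```bash
python3 -m handwheel '[[[0,0,5.7],[0,0,0.0001],1]]' >/dev/null; python3 t.py
python3 -m handwheel '[[[0,0,0],[0,0,0],1],[[0,0,0],[0,0,0],1],[[0,0,0],[0,0,0],1]]' >/dev/null; python3 t.py
python3 -m handwheel '[[[0,0,0],[0,0,0],1]]' >/dev/null; python3 t.py
python3 -m handwheel '[[[0,0,5.7],[0,0,0.0001],1]]' >/dev/null; python3 t.py
python3 -m handwheel '[[[0,0,0],[0,0,0],1],[[0,0,0],[0,0,0],1],[[0,0,0],[0,0,0],1]]' >/dev/null; python3 t.py
python3 -m handwheel '[[[0,0,0],[0,0,0],1]]' >/dev/null; python3 t.py
python3 -m handwheel '[[[0,0,5.7],[0,0,0.0001],1]]' >/dev/null; python3 t.py
python3 -m handwheel '[[[0,0,0],[0,0,0],1],[[0,0,0],[0,0,0],1],[[0,0,0],[0,0,0],1]]' >/dev/null; python3 t.py
python3 -m handwheel '[[[0,0,0],[0,0,0],1]]' >/dev/null; python3 t.py
python3 -m handwheel '[[[0,0,0],[0,0,0],1]]' >/dev/null; python3 t.py
```

```text
16.63 Tz 0.276 yaw 0.748 q7 -0.99 pos [527.5  43.3 160.2] F [-4.  -1.2  9.4]
16.88 Tz -0.151 yaw 0.747 q7 -1.00 pos [527.5  43.3 160.2] F [-3.9 -1.5 10.7]
16.97 Tz -0.135 yaw 0.747 q7 -1.00 pos [527.5  43.3 160.2] F [-3.3 -0.2  9.9]
17.05 Tz 0.323 yaw 0.649 q7 -1.07 pos [527.5  43.3 160.1] F [-2.8 -1.   9. ]
17.30 Tz -0.066 yaw 0.647 q7 -1.07 pos [527.5  43.3 160.1] F [-4.3 -0.8  9.9]
17.38 Tz -0.015 yaw 0.647 q7 -1.07 pos [527.5  43.3 160.1] F [-4.2 -0.3 10.2]
17.47 Tz 0.335 yaw 0.549 q7 -1.14 pos [527.5  43.3 160. ] F [-3.5 -0.8  9.5]
17.72 Tz -0.063 yaw 0.548 q7 -1.14 pos [527.5  43.3 160. ] F [-4.  -1.  11.5]
17.80 Tz -0.046 yaw 0.548 q7 -1.14 pos [527.5  43.3 160. ] F [-3.  -1.3 11.1]
17.88 Tz -0.093 yaw 0.548 q7 -1.14 pos [527.5  43.3 160. ] F [-3.4  0.  10.9]
```

```bash
python3 -m handwheel '[[[0,0,5.7],[0,0,0.0001],1]]' >/dev/null; python3 t.py
python3 -m handwheel '[[[0,0,0],[0,0,0],1],[[0,0,0],[0,0,0],1],[[0,0,0],[0,0,0],1]]' >/dev/null; python3 t.py
python3 -m handwheel '[[[0,0,0],[0,0,0],1]]' >/dev/null; python3 t.py
python3 -m handwheel '[[[0,0,5.7],[0,0,0.0001],1]]' >/dev/null; python3 t.py
python3 -m handwheel '[[[0,0,0],[0,0,0],1],[[0,0,0],[0,0,0],1],[[0,0,0],[0,0,0],1]]' >/dev/null; python3 t.py
python3 -m handwheel '[[[0,0,0],[0,0,0],1]]' >/dev/null; python3 t.py
python3 -m handwheel '[[[0,0,5.7],[0,0,0.0001],1]]' >/dev/null; python3 t.py
python3 -m handwheel '[[[0,0,0],[0,0,0],1],[[0,0,0],[0,0,0],1],[[0,0,0],[0,0,0],1]]' >/dev/null; python3 t.py
python3 -m handwheel '[[[0,0,0],[0,0,0],1]]' >/dev/null; python3 t.py
python3 -m handwheel '[[[0,0,5.7],[0,0,0.0001],1]]' >/dev/null; python3 t.py
python3 -m handwheel '[[[0,0,0],[0,0,0],1],[[0,0,0],[0,0,0],1],[[0,0,0],[0,0,0],1]]' >/dev/null; python3 t.py
python3 -m handwheel '[[[0,0,0],[0,0,0],1]]' >/dev/null; python3 t.py
cat > fit.py <<'E'
import numpy as np
from scipy.optimize import curve_fit
a=np.loadtxt("log.txt");y=a[:,1];T=a[:,2]
dt=np.diff(a[:,0],prepend=0);mv=T>0.17
mv=np.r_[True,np.abs(np.diff(y))>.05]&(dt<.1)
f=lambda y,b,k,s:b+s*np.maximum(k-y,0)
for n,m in(("rest",~mv),("move",mv)):
    p,c=curve_fit(f,y[m],T[m],[np.median(T[m]),.95,.2]);print(n,m.sum(),p.round(3),np.sqrt(np.diag(c)).round(3))
    p,c=curve_fit(lambda y,b,k:f(y,b,k,.2),y[m],T[m],[np.median(T[m]),.95]);print("  slope .2",p.round(3))
E
python3 fit.py
```

```text
17.97 Tz 0.300 yaw 0.450 q7 -1.22 pos [527.5  43.4 159.9] F [-4.2 -1.   9.5]
18.22 Tz -0.049 yaw 0.449 q7 -1.22 pos [527.5  43.4 159.9] F [-4.  -0.5 10.8]
18.30 Tz -0.042 yaw 0.449 q7 -1.22 pos [527.4  43.3 159.9] F [-2.9 -0.7 11.9]
18.38 Tz 0.368 yaw 0.351 q7 -1.29 pos [527.5  43.4 159.9] F [-3.9 -0.8 10.5]
18.63 Tz -0.013 yaw 0.349 q7 -1.29 pos [527.5  43.4 159.9] F [-4.1 -1.1 11.4]
18.72 Tz 0.008 yaw 0.349 q7 -1.29 pos [527.5  43.4 159.8] F [-2.7  0.6 11.7]
18.80 Tz 0.378 yaw 0.251 q7 -1.37 pos [527.4  43.4 159.8] F [-3.5 -0.6 10.7]
19.05 Tz 0.031 yaw 0.250 q7 -1.37 pos [527.4  43.4 159.8] F [-3.6  0.  12.1]
19.13 Tz 0.043 yaw 0.250 q7 -1.37 pos [527.5  43.4 159.8] F [-3.7 -0.7 11.7]
19.22 Tz 0.315 yaw 0.152 q7 -1.44 pos [527.4  43.5 159.7] F [-4.1 -0.8 10.4]
19.47 Tz 0.039 yaw 0.151 q7 -1.44 pos [527.4  43.4 159.7] F [-2.6 -0.8 11.3]
19.55 Tz 0.015 yaw 0.151 q7 -1.44 pos [527.4  43.5 159.7] F [-4.2  0.2 12.4]
rest 51 [-0.173  1.057  0.232] [0.006 0.061 0.024]
  slope .2 [-0.174  1.144]
move 15 [0.226 1.114 0.148] [0.013 0.16  0.033]
  slope .2 [0.226 0.977]
```

```bash
python3 -m handwheel '[[[0,0,4],[0,0,0.0001],1]]' >/dev/null; python3 t.py
python3 -m handwheel '[[[0,0,0],[0,0,0],1],[[0,0,0],[0,0,0],1],[[0,0,0],[0,0,0],1]]' >/dev/null; python3 t.py
python3 -m handwheel '[[[0,0,0],[0,0,0],1]]' >/dev/null; python3 t.py
python3 -m handwheel '[[[0,0,0],[0,0,0],1]]' >/dev/null; python3 t.py
python3 -m handwheel '[[[0,0,0],[0,0,0],1]]' >/dev/null; python3 t.py
python3 fit.py
```

```text
19.63 Tz 0.520 yaw 0.082 q7 -1.49 pos [527.4  43.4 159.6] F [-4.4 -0.4 12.2]
19.88 Tz 0.025 yaw 0.081 q7 -1.50 pos [527.4  43.5 159.6] F [-4.9 -0.9 12.8]
19.97 Tz 0.053 yaw 0.081 q7 -1.50 pos [527.4  43.5 159.6] F [-3.4 -0.3 12.7]
20.05 Tz 0.081 yaw 0.081 q7 -1.50 pos [527.4  43.5 159.6] F [-4.7  0.2 11.3]
20.13 Tz 0.030 yaw 0.081 q7 -1.50 pos [527.5  43.5 159.7] F [-4.2 -0.6 12.6]
rest 55 [-0.173  1.064  0.228] [0.006 0.058 0.019]
  slope .2 [-0.174  1.151]
move 16 [0.226 0.999 0.214] [0.018 0.154 0.049]
  slope .2 [0.226 1.034]
```

```bash
python3 -m handwheel '[[[0,0,0],[0,0,0],0.4],[[0,0,0],[0,0,0],0.2],[[0,0,0],[0,0,0],0],[[0,0,0],[0,0,-0.015],0],[[0,0,-5],[0,0,-0.03],0]]' >/dev/null; python3 t.py
python3 -m handwheel '[[[0,0,-5],[0,0,-0.03],0],[[0,0,-7],[0,0,-0.015],0],[[0,0,-7],[0,0,0],0],[[0,0,-7],[0,0,0],0],[[0,0,-7],[0,0,0],0]]' >/dev/null; python3 t.py
python3 -m handwheel '[[[0,0,-7],[0,0,0],0],[[0,0,0],[0,0,0],0]]' >/dev/null; python3 t.py
python3 -c "
from h import *
go([455.3,-177,200],0.87)
d=ctrl.get_image('top');im=d['pixels'];hsv=cv2.cvtColor(im,cv2.COLOR_RGB2HSV)
"
```

```text
20.55 Tz -0.040 yaw 0.165 q7 -1.44 pos [525.5  43.4 201.2] F [0.5 0.4 0.1]
20.97 Tz -0.008 yaw 0.747 q7 -0.96 pos [528.2  43.5 249.1] F [ 0.   0.3 -0.2]
21.13 Tz -0.019 yaw 0.865 q7 -0.86 pos [528.   43.4 248.7] F [-0.2  0.4  0.3]
shift [-0.2149  0.0876  0.0486] turn [-0.02 -0.   -0.27] clock 21.13 q [-0.11  0.44 -0.04  1.83  0.02  0.88 -0.86] pos [528.   43.4 248.7] rot [-3.141 -0.     0.865]
```

```bash
python3 -m handwheel '[[[0,0,0],[-0.031,0.0125,0],0],[[0,0,0],[-0.031,0.0125,0],0],[[0,0,0],[-0.031,0.0125,0],0],[[0,0,0],[-0.031,0.0125,0],0],[[0,0,0],[-0.031,0.0125,0],0]]' >/dev/null
python3 -m handwheel '[[[0,0,0],[-0.03,0.0125,0.024],0],[[0,0,0],[-0.03,0.0125,0.024],0],[[0,0,0],[0,0,0],0],[[0,0,0],[0,0,0],0]]' >/dev/null
python3 - <<'E'
from h import *
go([455.3,-177,200],0.87)
s=ctrl.read_state();d=ctrl.get_image('wrist');im=d['pixels'];cv2.imwrite('pics/w2.png',im[:,:,::-1])
print(project(d,[455.3,-177,48],s))
hsv=cv2.cvtColor(im,cv2.COLOR_RGB2HSV);m=(hsv[...,1]<50)&(hsv[...,2]>150)
for b in blobs(m,300):
    c,r=cv2.minEnclosingCircle(b);e=cv2.fitEllipse(b);print(np.round(c),round(r,1),np.round(e[0]),np.round(e[1]),cast(d,[e[0]],48,s).round(1))
E
```

```text
shift [ 0.0029  0.0012 -0.0003] turn [-0.16  0.11 -0.92] clock 21.93 q [ 0.32  0.44 -0.    2.    0.    0.71 -0.4 ] pos [ 452.5 -178.4  199.7] rot [-3.139e+00  2.000e-03  8.540e-01]
[325.07319412 219.58893742]
[  1. 372.] 16.0 [  6. 372.] [18. 31.] [[135.9 -91.4  48. ]]
[278. 292.] 22.2 [278. 293.] [36. 45.] [[ 381.7 -199.3   48. ]]
[378. 286.] 22.5 [379. 287.] [36. 45.] [[ 451.  -252.9   48. ]]
[326. 214.] 33.2 [326. 215.] [60. 66.] [[ 458.7 -174.8   48. ]]
```

View pics/w2.png

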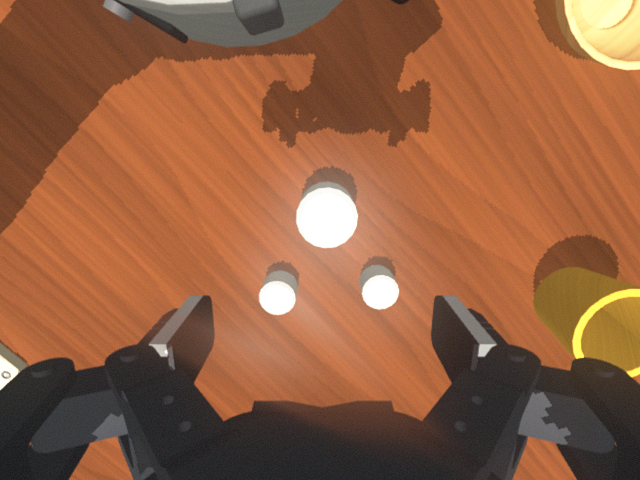

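Wrist view: the big cap is at (327,217), with the small ones at (277,297) and (380,292), clear of the closing line. I'll refine on the bright top face only.

Run:
```python
from h import *
s=ctrl.read_state();d=ctrl.get_image('wrist');im=d['pixels']
g=cv2.cvtColor(im,cv2.COLOR_RGB2GRAY)
for t in(200,230,245):
  for b in blobs((g>t),1500):
    e=cv2.fitEllipse(b);c=cast(d,[e[0]],48,s)[0]
    if abs(e[0][0]-327)<20: print(t,np.round(e[0],1),np.round(e[1],1),c.round(1)); P=c
go([P[0],P[1],19],0.854)
```

```text
200 [325.9 220. ] [59.5 60.6] [ 457.4 -176.3   48. ]
230 [326.1 220.1] [58.8 59.9] [ 457.4 -176.4   48. ]
245 [326.  220.1] [57.8 59.4] [ 457.4 -176.4   48. ]
shift [0.0012 0.0021 0.1821] turn [ 0.   -0.04  0.35] clock 22.03 q [ 0.32  0.44 -0.01  1.99  0.    0.71 -0.4 ] pos [ 454.9 -176.   201.1] rot [ 3.142e+00 -1.000e-03  8.600e-01]
```

```bash
python3 -m handwheel '[[[0,0,0],[0.001,0.002,0.025],0],[[0,0,0],[0,0,0.025],0],[[0,0,0],[0,0,0.025],0],[[0,0,0],[0,0,0.025],0],[[0,0,0],[0,0,0.025],0]]' >/dev/null
python3 -m handwheel '[[[0,0,0],[0,0,0.02],0],[[0,0,0],[0,0,0.01],0],[[0,0,0],[0,0,0],0],[[0,0,0],[0,0,0],0]]' >/dev/null
python3 -c "
from h import *
go([457.2,-176.4,10],0.86)
print(ctrl.read_state()['force'])"
```

```text
shift [-0.0001 -0.0001  0.0364] turn [ 0.02 -0.03  0.13] clock 22.78 q [ 0.32  0.72 -0.01  2.1   0.01  0.33 -0.41] pos [ 457.3 -176.4   46.4] rot [ 3.141e+00 -1.000e-03  8.620e-01]
[-0.31052182 -0.3583862   0.38175459]
```

```bash
python3 -m handwheel '[[[0,0,0],[0,0,0.015],0],[[0,0,0],[0,0,0.012],0],[[0,0,0],[0,0,0.008],0],[[0,0,0],[0,0,0],0],[[0,0,0],[0,0,0],0]]'; python3 t.py
python3 -m handwheel '[[[0,0,0],[0,0,0],0.3],[[0,0,0],[0,0,0],0.5],[[0,0,0],[0,0,0],0.7],[[0,0,0],[0,0,0],0.7],[[0,0,0],[0,0,0],0.7]]'
python3 -m handwheel '[[[0,0,0],[0,0,0],0.7],[[0,0,0],[0,0,0],0.7]]'; python3 t.py; python3 -c "
from h import *
print(ctrl.read_state()['qpos'])"
```

```text
clock: 23.2
eef_pos: [457.0, -177.2, 11.7]
tool_rot: [3.141, -0.0, 0.861]
force: [-0.3, 0.2, 0.1]
width: 85.4
gripper_force: 0.0
23.20 Tz -0.027 yaw 0.861 q7 -0.41 pos [ 457.  -177.2   11.7] F [-0.3  0.2  0.1]
clock: 23.62
eef_pos: [457.0, -177.4, 12.2]
tool_rot: [3.14, -0.001, 0.861]
force: [-0.5, 0.9, 9.9]
width: 49.8
gripper_force: 60.9
clock: 23.78
eef_pos: [457.0, -177.4, 12.2]
tool_rot: [3.14, -0.001, 0.861]
force: [-0.3, 0.2, 9.8]
width: 49.8
gripper_force: 60.9
23.78 Tz 0.109 yaw 0.861 q7 -0.41 pos [ 457.  -177.4   12.2] F [-0.3  0.2  9.8]
[ 0.31704497  0.78314655 -0.00597881  2.10870416  0.01724428  0.24816955
 -0.41351469]
```

```bash
python3 -m handwheel '[[[0,0,0],[0,0,-0.008],0.7],[[0,0,0],[0,0,-0.02],0.7],[[0,0,0],[0,0,-0.03],0.7],[[0,0,0],[0,0,-0.03],0.7],[[0,0,0],[0,0,-0.03],0.7]]'
python3 -m handwheel '[[[0,0,0],[0,0,-0.03],0.7],[[0,0,0],[0,0,-0.03],0.7],[[0,0,0],[0,0,-0.03],0.7],[[0,0,0],[0,0,-0.03],0.7],[[0,0,0],[0,0,-0.01],0.7]]'; python3 -c "
from h import *
go([527.5,43.4,250],0.86)
"
```

```text
clock: 24.2
eef_pos: [455.9, -177.0, 130.6]
tool_rot: [-3.141, 0.0, 0.861]
force: [0.7, -0.4, -0.8]
width: 49.9
gripper_force: 62.3
clock: 24.62
eef_pos: [458.0, -177.9, 263.7]
tool_rot: [3.135, -0.003, 0.861]
force: [0.7, -0.5, -1.0]
width: 49.6
gripper_force: 62.4
shift [ 0.213  -0.0916  0.0137] turn [ 0.38 -0.16  0.04] clock 24.62 q [ 0.32  0.36 -0.01  1.91  0.    0.86 -0.4 ] pos [ 458.  -177.9  263.7] rot [ 3.135e+00 -3.000e-03  8.610e-01]
```

```bash
python3 -m handwheel '[[[0,0,0],[0.0265,-0.0114,0],0.7],[[0,0,0],[0.0265,-0.0114,0],0.7],[[0,0,0],[0.0265,-0.0114,0],0.7],[[0,0,0],[0.0265,-0.0114,0],0.7],[[0,0,0],[0.0265,-0.0114,0],0.7]]' >/dev/null
python3 -m handwheel '[[[0,0,0],[0.0265,-0.0114,0],0.7],[[0,0,0],[0.0265,-0.0114,0],0.7],[[0,0,0],[0.0265,-0.0114,0],0.7],[[0,0,0],[0,0,0],0.7],[[0,0,0],[0,0,0],0.7]]'; python3 -c "
from h import *
go([527,42.7,250],0.86)
s=ctrl.read_state()
a=ctrl.get_image('wrist');b=ctrl.get_image('scene')
cv2.imwrite('pics/w3.png',np.hstack([cv2.resize(a['pixels'][100:460,120:520],(400,360)),cv2.resize(b['pixels'][100:260,240:400],(360,360),interpolation=2)])[:,:,::-1])
"
```

```text
clock: 25.45
eef_pos: [525.1, 45.0, 259.2]
tool_rot: [-3.141, -0.0, 0.865]
force: [0.2, -1.3, -0.8]
width: 50.1
gripper_force: 62.3
shift [-0.0005  0.0029  0.0092] turn [-0.03 -0.01  0.29] clock 25.45 q [-0.1   0.42 -0.06  1.82  0.03  0.9  -0.87] pos [525.1  45.  259.2] rot [-3.141 -0.     0.865]
```

View pics/w3.png

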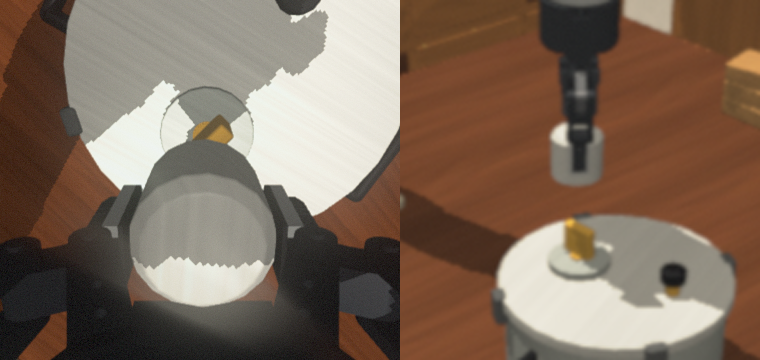

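Left pane: the cap is held straight with its top centred at about (203,240). The wing is visible ahead on the flange, which is centred at about (207,132). Now comparing both by ray.

```bash
python3 -c "
from h import *
s=ctrl.read_state();d=ctrl.get_image('wrist')
print(s['eef_pos'],s['tool_rot'])
c=cast(d,[[323,340.5]],s['eef_pos'][2]+35.8,s)[0];f=cast(d,[[327.5,232]],148,s)[0];print('cap',c,'flange',f)
t=np.array(s['eef_pos'])+[527.5,43.4,0]-np.r_[c[:2],s['eef_pos'][2]]
go(t,.86)
"
```

```text
[524.78661652  42.01116721 259.14766497] [3.14143082e+00 1.15041726e-03 8.60376671e-01]
cap [526.44763806  44.84012613 294.94766497] flange [528.95203602  42.15981414 148.        ]
shift [2.000e-04 1.300e-03 2.591e-01] turn [ 0.01  0.06 -0.04] clock 25.6 q [-0.1   0.42 -0.05  1.82  0.03  0.9  -0.87] pos [524.8  41.5 259.1] rot [3.141e+00 1.000e-03 8.590e-01]
```

```bash
python3 -m handwheel '[[[0,0,0],[0.001,0.001,0],0.7],[[0,0,0],[0,0,0.02],0.7],[[0,0,0],[0,0,0.02],0.7],[[0,0,0],[0,0,0.015],0.7],[[0,0,0],[0,0,0],0.7]]' >/dev/null; python3 t.py
python3 -m handwheel '[[[0,0,0],[0,0,0.005],0.7],[[0,0,0],[0,0,0.006],0.7],[[0,0,0],[0,0,0.006],0.7],[[0,0,0],[0,0,0],0.7]]' >/dev/null; python3 t.py
```

```text
26.02 Tz 0.039 yaw 0.859 q7 -0.88 pos [524.6  41.7 201.5] F [-1.3  0.3 -1.3]
26.35 Tz 0.055 yaw 0.861 q7 -0.88 pos [526.5  42.9 186.5] F [ 0.4 -0.6 -0.8]
```

```bash
python3 -m handwheel '[[[0,0,0],[0,0,0.007],0.7],[[0,0,0],[0,0,0.007],0.7],[[0,0,0],[0,0,0.005],0.7],[[0,0,0],[0,0,0],0.7],[[0,0,0],[0,0,0],0.7]]' >/dev/null; python3 t.py
python3 -m handwheel '[[[0,0,0],[0,0,0.002],0.7],[[0,0,0],[0,0,0.001],0.7],[[0,0,0],[0,0,0],0.7],[[0,0,0],[0,0,0],0.7]]' >/dev/null; python3 t.py
```

```text
26.77 Tz 0.006 yaw 0.861 q7 -0.89 pos [526.5  43.1 167.6] F [ 0.2 -0.  -1.4]
27.10 Tz -0.015 yaw 0.861 q7 -0.89 pos [526.9  43.2 165.1] F [ 0.1 -0.4 -0.1]
```

```bash
python3 -m handwheel '[[[0,0,0],[0,0,0.0015],0.7],[[0,0,0],[0,0,0.0015],0.7],[[0,0,0],[0,0,0],0.7],[[0,0,0],[0,0,0],0.7]]' >/dev/null; python3 t.py
python3 -m handwheel '[[[0,0,0],[0,0,0.001],0.7],[[0,0,0],[0,0,0],0.7],[[0,0,0],[0,0,0],0.7]]' >/dev/null; python3 t.py
python3 -m handwheel '[[[0,0,0],[0,0,0.001],0.7],[[0,0,0],[0,0,0],0.7],[[0,0,0],[0,0,0],0.7]]' >/dev/null; python3 t.py
```

```text
27.43 Tz -0.035 yaw 0.861 q7 -0.89 pos [526.7  43.1 161.9] F [ 1.1  0.2 -0.7]
27.68 Tz -0.015 yaw 0.861 q7 -0.89 pos [526.8  43.1 161. ] F [-0.4  0.7 -2.1]
27.93 Tz 0.018 yaw 0.861 q7 -0.89 pos [527.   43.1 160.3] F [-0.4 -0.4  2.3]
```

```bash
python3 -m handwheel '[[[0,0,0],[0,0,0.0005],0.7],[[0,0,0],[0,0,0],0.7],[[0,0,0],[0,0,0],0.3],[[0,0,0],[0,0,0],0.1],[[0,0,0],[0,0,0],0]]' >/dev/null; python3 t.py
python3 -m handwheel '[[[0,0,0],[0,0,0],0],[[0,0,0],[0,0,0],0],[[0,0,0],[0,0,0],0],[[0,0,0],[0,0,-0.01],0],[[0,0,0],[0,0,-0.02],0]]'
python3 -m handwheel '[[[0,0,0],[0,0,-0.03],0],[[0,0,0],[0,0,-0.03],0],[[0,0,0],[-0.03,0,-0.02],0],[[0,0,0],[-0.04,0,0],0],[[0,0,0],[-0.04,0,0],0]]'
python3 -m handwheel '[[[0,0,0],[-0.04,0,0],0],[[0,0,0],[-0.04,0,0],0],[[0,0,0],[0,0,0],0],[[0,0,0],[0,0,0],0]]'
python3 - <<'E'
from h import *
s=ctrl.read_state();print(s['eef_pos'])
a=ctrl.get_image('top');b=ctrl.get_image('scene');a,b=a["pixels"],b["pixels"]
cv2.imwrite('pics/end.png',np.hstack([cv2.resize(a[160:320,220:420],(400,320)),cv2.resize(b[180:300,260:400],(373,320),interpolation=2)])[:,:,::-1])
E
```

```text
28.35 Tz -0.034 yaw 0.861 q7 -0.89 pos [526.8  43.1 159.4] F [ 0.2 -0.2  0.4]
clock: 28.77
eef_pos: [525.1, 42.9, 188.4]
tool_rot: [-3.138, 0.004, 0.861]
force: [0.6, -0.1, -0.0]
width: 84.8
gripper_force: 0.0
clock: 29.18
eef_pos: [455.6, -40.6, 271.5]
tool_rot: [3.138, -0.003, 0.863]
force: [-0.1, -2.0, -0.5]
width: 85.1
gripper_force: 0.0
clock: 29.52
eef_pos: [401.8, -102.8, 270.4]
tool_rot: [3.141, -0.0, 0.856]
force: [0.7, 0.1, -0.3]
width: 85.3
gripper_force: 0.0
[ 401.79633653 -102.77099744  270.43375145]
```

View pics/end.png

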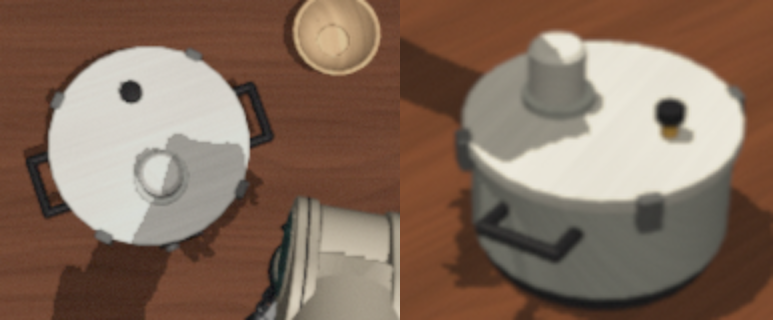

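The end view shows the cap standing flat and centred on the flange, at (160,173) in the left pane and (558,75) in the right. The arm is clear of everything and the bowl has not been touched, so I'm handing in.

```bash
python3 -c "
from cell import ctrl
print(ctrl.finish_job())"
```

```text
the job is handed in; nothing more can be done
None
```

I turned the plug about 3.25 rad clockwise, roughly 1 rad past where its taper met the seat, leaving an estimated 0.22–0.32 N m held at rest; that is inferred from the rise over the loose baseline, because gripping the wing offset the torque reading. The largest cap then went over it flat on the flange and was released, and the job was handed in at about 30 s.

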